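# Lengthen a push-button telescopic rack by one hole and stand a tub in it

## Task

The food tub does not fit in the telescopic rack on the counter. Push the rack's sprung button down and slide the inner tube out until the button pops up in the next hole, then stand the tub upright on the counter between the two end plates, lengthwise along the tube. Work gently (the rack is light and bends easily: push and pinch it only lightly), let go of everything, and do not disturb the other things on the counter.

Things in the scene. Friction and masses are not known exactly. Their poses are not given: they have to be found in the camera images.
- rack: Rack fixed to the counter. Origin on the counter under the outer tube's middle line; y along the tube, the way the inner tube slides out (up to 0.3 rad from world +y); z up; end plates on its -x side. Outer tube: 54 mm wide (x), 40 mm high, y = -134 to 85 mm; a 14 mm slot on top with two holes 28 (x) x 24 mm (y).
- first_hole (a point): Centre of the first hole, at the tube's top: rack x = 0, y = -85, z = 40 mm. The second hole is alike but in a dark-sided saddle, 56 mm long and 60 wide, its top 42 mm above the counter, clamped somewhere on the tube: its centre is 41 to 55 mm further along +y, not reported: look, or feel for it.
- button (a joint): The button, carried by the inner tube. Value: how far down it is (m). 0: up, its rounded shoulder locked in a hole with 2 mm play either way along the tube. From about 0.005 the tube can slide. 0.006: between the holes it stays down by itself under the tube's wall, rubbing lightly. 0.008: stop. Spring 3 N up, 5.7 N at the stop. Let alone it pops up in the second hole; held down it passes it.
- button_top (a point): Centre of the top of the button's cap, moving with it. Cap: black, round, 22 mm in diameter, 18 mm high, on a thin neck; up, it spans 51 to 69 mm above the counter, between the holes 45 to 63 mm. Starts at rack x = 0, y = -85, z = 69 mm. The fingers' forces on the button and the rest of the rack, added up, must stay below 22 N (pinch with 9 N a finger at most).
- pole (a joint): How far the inner tube is slid out (m): 0 at the start (button up in the first hole), 0.041 to 0.055 (2 mm play) when locked in the second hole, where it stops hard; 0.075 at the end stop. Sliding friction 2 to 3 N. The inner tube, its end plate and the button move together along rack +y.
- fixed_face (a point): Point on the inner face of the fixed end plate, at rack x = -75, y = 2, z = 75 mm. The plate is 4 mm thick, spans x = -131 to -27 mm and is 81 mm high; its top rim is 10 mm thick, reaching y = 5 mm.
- plate_face (a point): Point on the inner face of the sliding end plate (same shape as the fixed one), at rack x = -75, z = 75 mm, y = 107 mm + pole; axes as the rack's. Its rim's inner edge is at y = 104 mm + pole, so the clear gap between the rims is 99 mm + pole.
- tub: Black food tub with a grey lid: a rigid closed box 60 (x) x 120 (y) x 80 mm high with straight sides, 0.17 to 0.35 kg, standing loose on the counter. Origin: centre of its underside; z up. It belongs on the counter midway between the end plates, centred about rack x = -75 mm, its long side along the tube; grip it across its 60 mm.
- paper_cup: Bystander: paper cup, 76 mm in diameter, 95 mm high, beyond the rack. Origin under its centre.
- spice_jar: Bystander: spice jar, 48 mm in diameter, 105 mm high, beyond the rack. Origin under its centre.
- measuring_cup: Bystander: small steel measuring cup, 68 mm in diameter, 42 mm high, on the robot's side between tub and rack. Origin under its centre.

How it is judged:
By the outcome, as a careful person would: the job done as asked, in the order asked, and still so for the second after the job is handed in, with the robot touching nothing.
It also fails if it takes over 64 s, if anything falls off the work surface, if the arm or the gripper's body presses on something with over 40 N, if the wrist force passes 120 N, or if a joint passes its speed limit or range.

## Robot

A 7-joint arm with a two-finger parallel gripper is mounted at the origin on the work surface. World frame = base frame: x ahead of the robot, y to its left, z up, the work surface at z = 0. Lengths are in mm, angles in rad, forces in N, time in s.
With the tool pointing down it reaches from about 425 to 925 mm from the base axis. Payload 6.8 kg.
Tool frame: the origin (TCP) lies at the centre of the arm's flange, where the gripper is bolted on; the fingertips stand arm.tip_reach ahead of it and the grasp point (between the pads) lies 155 mm ahead of it (arm.tip_reach is the distance from the TCP to the fingertips, in mm); z points along the fingers, y is the line along which they close (so a half turn about z gives the same grasp; the last joint's range is limited). The gripper opens to 85 mm and grips with 20 to 120 N. Pads are 22 mm wide; open, the fingers measure 114 mm over their backs; the gripper's body (76 mm by 85 mm) begins 54 mm behind the grasp point. The pads swing forward as they close: fully open they stand 13 mm farther back than shut.
Start: joints at [-1.217, 0.477, 0.022, 1.555, -0.011, 1.109, -0.083], TCP at [300.753, 604.31, 404.708] pointing down, gripper open.
Joint ranges: [-2.96, 2.96], [-0.34, 2.1], [-1.41, 1.46], [0.24, 2.44], [-1.37, 4.51], [0.17, 1.92], [-2.96, 2.96]. Speed limits (rad/s): [2.39, 2.39, 3.14, 3.14, 3.14, 3.14, 3.14].

## Interface

Orientations are given as a unit quaternion [x, y, z, w].
In Python, from plant import arm gives the robot as it stands.
- The arm moves only by the tool drive_tool, never from a script. Its argument "deltas" is a list of rows, each an object with "travel": the shift along the tool's x, y, z in cm, a list of three; "dr": the turn, a rotation vector about the tool's x, y, z in degrees, a list of three. A call has exactly 8 rows; each row is the pose to reach, as a shift and turn from the pose commanded when the call began, along the tool's axes at that moment; what a row does not reach only later rows make up. A row lasts 1/8 s, in which the tool goes at most 62.5 mm and 10.7 degrees, less where a joint would pass 70% of its speed; a pose out of reach is approached as far as the arm can. A call with a gripper value outside its range is refused whole. "jaw" is the closure, from 0 (fully open) to 1 (shut), set as the call begins (left out, the last holds). The fingers move at their own pace and stop on an object; "newtons" is the grip in N (left out, the last holds). Time passes only in rows, so rows that repeat a pose let the fingers close, or fill a call up. It gives the time, the measured TCP pose, the force, the opening and the grip force at its end, in the units of the state.
- arm.get_state(): the state, without advancing time (a new reading comes with each control period).
- arm.camera(name): name is "side" or "top"; returns a dict with "frame" (420x560x3 uint8, red, green, blue), "vertical_fov" (degrees; the focal length in pixels is half the picture's height over the tangent of half this angle, whatever the lens; pixels are square), "cx", "cy" (the principal point, pixels), "world_from_camera" (4x4, takes a point from camera to world coordinates). Camera axes: x right, y down, z forward; pixel columns grow to the right and rows downward; lengths in mm; the calibration is good to about 2 mm. A picture is of the moment at which its call begins. There is no depth.
- arm.finish_job(): hands the job in; it is judged then, once.
The state is a dict: "t": time; "qpos": joint angles; "joint_velocities": joint speeds; "effort": joint torques, N m; "ee_pos": TCP position; "tcp_rot": TCP orientation; "contact_force": force on the tool from outside, world axes, zero at the start; "ft_torque": the same for the moment, N m; "opening": opening from 0.0 (shut) to 1.0 (fully open); "grip_force": force on a finger pad.
Only numpy, scipy, OpenCV 4.12 (cv2) and the standard library are available. Lean on these libraries where they do the work, as an engineer would, in place of code of your own. Each camera call takes 0.05 s, during which the arm holds its last target. There are 200 camera calls.

## Working session

There is one attempt and no reset: what is moved stays moved. The work goes in short steps, Python scripts to look and compute and a tool call to move; the robot and the scene stay as the last step left them, time stands still between calls to the robot, and variables do not carry over. Pictures are saved under pics/ and viewed, at most 10 in all, crops included, and the job is handed in when it is done.

Besides the shell and the picture viewer there is one more tool, called after ">>>" as name(argument=value, ...) on one line, values as JSON. drive_tool: Moves the arm, as the interface text tells. Its arguments: {"type":"object","properties":{"deltas":{"type":"array"},"jaw":{"type":"number"},"newtons":{"type":"number"}},"required":["deltas"]}

```bash
mkdir -p pics; ls
cat > h.py <<'E'
import numpy as np, cv2
from plant import arm
from scipy.spatial.transform import Rotation as R
def grab(n,f=None):
    c=arm.camera(n)
    if f: cv2.imwrite('pics/'+f,cv2.cvtColor(c['frame'],cv2.COLOR_RGB2BGR))
    return c
def K(c):
    f=c['frame'].shape[0]/2/np.tan(np.radians(c['vertical_fov'])/2)
    return f
def ray(c,u,v):
    M=np.array(c['world_from_camera']);d=M[:3,:3]@np.array([(u-c['cx'])/K(c),(v-c['cy'])/K(c),1]);return M[:3,3],d
def atz(c,u,v,z):
    o,d=ray(c,u,v);return o+d*(z-o[2])/d[2]
def proj(c,p):
    M=np.array(c['world_from_camera']);q=M[:3,:3].T@(np.array(p,float)-M[:3,3]);return q[:2]/q[2]*K(c)+[c['cx'],c['cy']]
E
python3 - <<'E'
from h import *
for n in('top','side'):
    c=grab(n,n+'0.png');print(n,c['vertical_fov'],c['cx'],c['cy'],np.round(c['world_from_camera'],3).tolist())
    print({k:v for k,v in c.items() if k not in('frame','world_from_camera')})
print(arm.tip_reach,arm.get_state())
E
```

```text
pics
top 55.280358530707424 293.4979327845986 211.06871927353015 [[-0.02, -0.98, 0.2, 468.868], [-1.0, 0.019, -0.004, -50.575], [0.0, -0.2, -0.98, 759.348], [0.0, 0.0, 0.0, 1.0]]
{'vertical_fov': 55.280358530707424, 'cx': 293.4979327845986, 'cy': 211.06871927353015}
side 49.818416745540475 275.1049532636125 210.89479399964588 [[-0.775, -0.481, 0.41, 275.192], [-0.632, 0.584, -0.51, 382.192], [0.006, -0.654, -0.756, 685.308], [0.0, 0.0, 0.0, 1.0]]
{'vertical_fov': 49.818416745540475, 'cx': 275.1049532636125, 'cy': 210.89479399964588}
173.4 {'t': 0.1, 'qpos': array([-1.21711483,  0.4777509 ,  0.02232912,  1.55634652, -0.01153983,
        1.10931139, -0.08309279]), 'joint_velocities': array([ 1.64211986e-03, -8.68264475e-04, -4.18814773e-04, -1.81970775e-03,
        1.75241174e-03, -1.26699049e-03, -7.34123434e-06]), 'effort': array([ 5.04709227e-03, -5.97754955e+01,  1.61373485e+00, -2.81953830e+01,
        1.27875686e-02,  5.03075935e-03,  4.62387078e-06]), 'ee_pos': array([300.61172054, 604.0902032 , 403.80254265]), 'tcp_rot': array([ 2.28834155e-01,  9.73465057e-01, -8.30551908e-04, -1.52994660e-04]), 'contact_force': array([ 0.47436572, -0.06223386,  0.84253248]), 'ft_torque': array([-0.05339123, -0.02477048,  0.01688307]), 'grip_force': 0.0, 'opening': 0.9991396089802767}
```

View pics/top0.png

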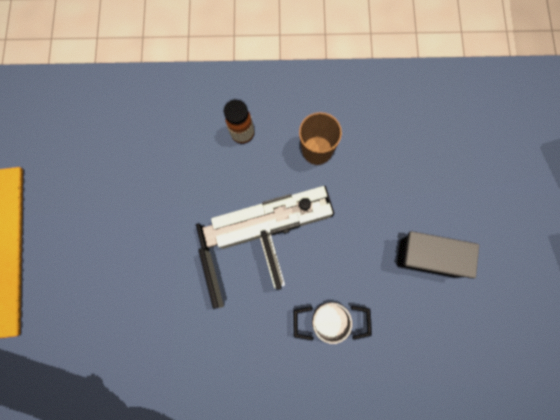

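View pics/side0.png

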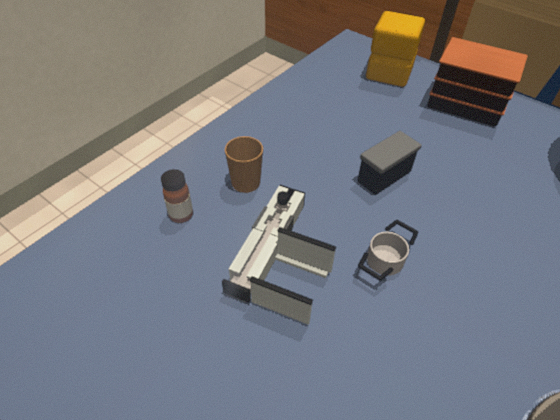

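The top view shows the button at (305,204), tube running left to (205,235), fixed plate at (272,260), sliding plate at (211,278), tub lid at (442,255), and measuring cup at (332,322). The side view shows the button at (285,196), tub lid at (390,155), and plate rims at (305,240) and (280,290).

```bash
cat > m.py <<'E'
from h import *
t=grab('top');s=grab('side')
def blob(c,box,f):
    x0,y0,x1,y1=box;h=cv2.cvtColor(c['frame'],cv2.COLOR_RGB2HSV)[y0:y1,x0:x1].astype(int)
    m=f(h).astype(np.uint8);n,l,st,ce=cv2.connectedComponentsWithStats(m)
    i=1+np.argmax(st[1:,4]);cn=cv2.findContours((l==i).astype(np.uint8),cv2.RETR_EXTERNAL,cv2.CHAIN_APPROX_NONE)[0][0]+[x0,y0]
    return ce[i]+[x0,y0],st[i],cn
dark=lambda h:h[...,2]<45
b=blob(t,(292,190,318,218),dark);print('button top',b[:2],atz(t,*b[0],66))
b=blob(s,(272,183,298,208),dark);print('button side',b[:2],atz(s,*b[0],62))
w=lambda h:(h[...,1]<70)&(h[...,2]>140)
b=blob(t,(200,180,340,248),lambda h:(h[...,2]>150));P=np.array([atz(t,*q[0],40)[:2] for q in b[2]]).astype(np.float32)
print('tube',b[:2],cv2.minAreaRect(P))
b=blob(t,(400,225,485,285),lambda h:(h[...,1]<100)&(h[...,2]>50)&(h[...,2]<130)&(h[...,1]<60));P=np.array([atz(t,*q[0],80)[:2] for q in b[2]]).astype(np.float32)
print('tub',b[:2],cv2.minAreaRect(P))
b=blob(s,(355,130,425,185),lambda h:(h[...,1]<60)&(h[...,2]>50));P=np.array([atz(s,*q[0],80)[:2] for q in b[2]]).astype(np.float32)
print('tub side',b[:2],cv2.minAreaRect(P))
print('mcup',atz(t,332,322,42),'cup',atz(t,320,132,95),'jar',atz(t,236,110,105))
def big(c,x0,y0,x1,y1,k):
    return cv2.resize(c['frame'][y0:y1,x0:x1],None,fx=k,fy=k,interpolation=cv2.INTER_CUBIC)
cv2.imwrite('pics/z1.png',cv2.cvtColor(big(t,190,175,350,295,5),cv2.COLOR_RGB2BGR))
E
python3 m.py
```

```text
button top (array([302.8, 203.5]), array([ 8, 10,  7, 10, 20], dtype=int32)) [623.80380441 -70.33476674  66.        ]
button side (array([287.375, 196.625]), array([ 9,  6, 13, 16, 48], dtype=int32)) [617.46092264 -80.70970541  62.        ]
tube (array([265.0419482 , 217.23310811]), array([   3,    5,  129,   62, 3552], dtype=int32)) ((606.51416015625, -4.3374176025390625), (58.6179084777832, 234.55384826660156), 15.16892147064209)
tub (array([433.45714286, 262.35      ]), array([  0,   5,  80,  53, 840], dtype=int32)) ((522.2626342773438, -294.8190612792969), (135.58375549316406, 78.46194458007812), 78.22869873046875)
tub side (array([390.87881981, 152.17702845]), array([   0,    0,   70,   55, 2847], dtype=int32)) ((516.7149047851562, -286.42034912109375), (144.1793212890625, 177.01605224609375), 32.563743591308594)
mcup [ 418.39749533 -116.31748889   42.        ] cup [ 745.75694924 -102.97790981   95.        ] jar [785.5705867   43.90659487 105.        ]
```

View pics/z1.png

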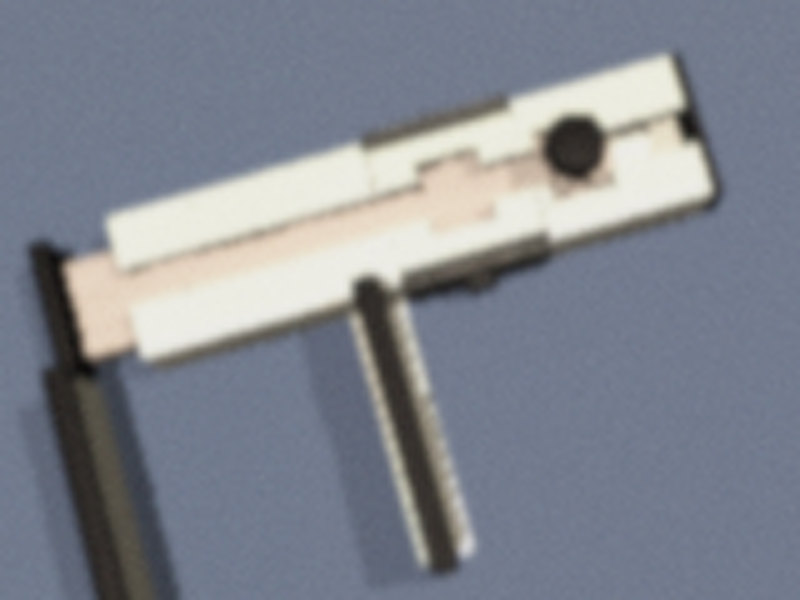

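Crop (×5, offset 190,175): outer-tube top corners at about (105,215), (145,362), (672,55), (715,203); saddle's second hole centred near (458,190); button cap at (577,146); fixed rim from (370,290) to (440,565); sliding rim from (58,372) to about (110,600).

```bash
cat > m2.py <<'E'
from h import *
t=grab('top');s=grab('side')
f=lambda u,v,z:atz(t,190+u/5,175+v/5,z)
A,B,C,D=[f(*p,40)[:2] for p in((105,215),(145,362),(672,55),(715,203))]
print('len',np.linalg.norm(A-C),np.linalg.norm(B-D),'wid',np.linalg.norm(A-B),np.linalg.norm(C-D))
d=(A-C)/np.linalg.norm(A-C)+(B-D)/np.linalg.norm(B-D);d/=np.linalg.norm(d)
th=np.arctan2(-d[0],d[1]);ex=np.array([d[1],-d[0]])
O=(A+B+C+D)/4-d*(-24.5)
print('yaw',th,'O',O,'d',d,'ex',ex)
loc=lambda p:np.round([(p[:2]-O)@ex,(p[:2]-O)@d],1)
print('hole2',loc(f(458,190,42)),'saddle',loc(f(436,120,42)),loc(f(477,262,42)),'btn',loc(f(577,142,69)),'btn66',loc(f(577,147,62)))
print('fixed rim',loc(f(370,290,81)),loc(f(440,565,81)),'slide',loc(f(58,372,81)))
b=O+d*-85;print('button world',b,'proj top',(proj(t,[*b,69])-[190,175])*5,'side',proj(s,[*b,69]),proj(s,[*b,51]))
# tub lid
for c,n,box in((t,'top',(395,225,490,285)),(s,'side',(350,130,425,195))):
    x0,y0,x1,y1=box
    im=c['frame'][y0:y1,x0:x1];cv2.imwrite(f'pics/tub_{n}.png',cv2.cvtColor(cv2.resize(im,None,fx=4,fy=4,interpolation=cv2.INTER_CUBIC),cv2.COLOR_RGB2BGR))
a=cv2.imread('pics/tub_top.png');b=cv2.imread('pics/tub_side.png')
H=max(a.shape[0],b.shape[0]);P=lambda i:cv2.copyMakeBorder(i,0,H-i.shape[0],0,0,cv2.BORDER_CONSTANT)
cv2.imwrite('pics/tubs.png',np.hstack([P(a),P(b)]))
E
python3 m2.py
```

```text
len 216.40631556874564 214.137055432269 wid 56.250467973679754 57.83813860060058
yaw 0.25910010704770214 O [600.11336263   8.91392246] d [-0.2562108   0.96662093] ex [0.96662093 0.2562108 ]
hole2 [  1.2 -42.6] saddle [ 28.7 -41.9] [-26.3 -42. ] btn [  0.9 -86.9] btn66 [  0.6 -87. ]
fixed rim [-31.8  -3.3] [-127.3   -1.5] slide [-29.8 105.6]
button world [621.89128066 -73.24885674] proj top [572.58963179 145.77208232] side [283.12202321 195.23301955] [282.93348047 201.71999255]
```

View pics/tubs.png

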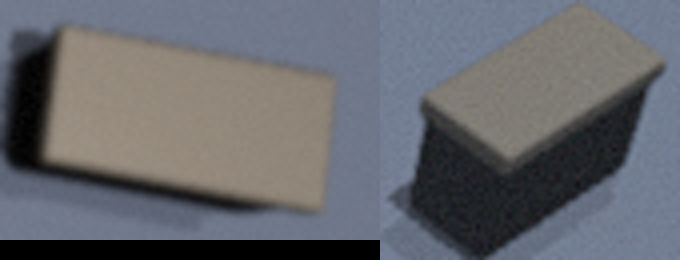

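Lid corners, top crop (×4, offset 395,225): (62,25), (335,78), (322,212), (45,160). In the side crop the lid overhangs the black body slightly.

```bash
cat >> h.py <<'E'
d=np.array([-0.2562,0.9666]);ex=np.array([.9666,.2562]);O=np.array([600.7,6.8])+.6*ex
rk=lambda x,y:O+x*ex+y*d
YR=14.85
def go(x,y,ztip,yaw):
    """travel(cm)/dr(deg) from the measured pose to the fingertips' target; yaw=angle of tool y"""
    s=arm.get_state();r=R.from_quat(s['tcp_rot']);p=np.array([x,y,ztip+arm.tip_reach])
    yv=np.radians(yaw);Y=np.array([np.cos(yv),np.sin(yv),0]);Z=np.array([0,0,-1.]);X=np.cross(Y,Z)
    t=R.from_matrix(np.c_[X,Y,Z])
    print('travel',np.round(r.inv().apply(p-s['ee_pos'])/10,2),'dr',np.round((r.inv()*t).as_rotvec(degrees=True),1),'t',round(s['t'],2),'tip',np.round(s['ee_pos']-[0,0,arm.tip_reach],1),'F',np.round(s['contact_force'],1))
E
python3 - <<'E'
from h import *
t=grab('top')
P=np.array([atz(t,395+u/4,225+v/4,80)[:2] for u,v in((62,25),(335,78),(322,212),(45,160))])
print(P.mean(0),[np.linalg.norm(P[i]-P[(i+1)%4]) for i in range(4)],np.degrees(np.arctan2(*((P[0]-P[1])[::-1]))),np.degrees(np.arctan2(*((P[3]-P[2])[::-1]))),np.degrees(np.arctan2(*((P[0]-P[3])[::-1]))))
print('btn',rk(0,-85)); go(*rk(0,-85),110,YR)
E
```

```text
[ 527.55285542 -304.32354738] [np.float64(116.96365337642528), np.float64(57.21773190445523), np.float64(116.61557914109594), np.float64(58.33718699425464)] 77.63947440517416 78.1874795513706 -11.514782461771938
btn [623.05696 -75.20728]
travel [-59.13 -46.46  12.13] dr [-0.   0.  48.7] t 0.35 tip [300.7 604.2 231.1] F [-0.4  0.1 -0.5]
```

>>> drive_tool(deltas=[{"travel": [-4.5, -3.5, 0], "dr": [0, 0, 4]}, {"travel": [-9, -7, 0], "dr": [0, 0, 8]}, {"travel": [-13.5, -10.6, 0], "dr": [0, 0, 12]}, {"travel": [-18, -14.1, 0], "dr": [0, 0, 16]}, {"travel": [-22.5, -17.7, 0], "dr": [0, 0, 20]}, {"travel": [-27, -21.2, 0], "dr": [0, 0, 24]}, {"travel": [-31.5, -24.8, 0], "dr": [0, 0, 28]}, {"travel": [-36, -28.3, 0], "dr": [0, 0, 32]}], jaw=1, newtons=20)

```text
t: 1.35
ee_pos: [497.5, 188.7, 405.0]
tcp_rot: [0.489, 0.872, 0.0, 0.0]
contact_force: [0.7, -0.1, -0.1]
opening: -0.006
grip_force: 0.0
```

```bash
python3 -c "
from h import *
go(*rk(0,-85),100,YR)"
```

```text
travel [-29.07  -3.05  13.15] dr [ 0.  -0.  16.6] t 1.35 tip [497.5 188.7 231.6] F [ 0.7 -0.1 -0.1]
```

>>> drive_tool(deltas=[{"travel": [-4.5, -0.4, 1.5], "dr": [0, 0, 3]}, {"travel": [-9, -0.8, 3], "dr": [0, 0, 6]}, {"travel": [-13.5, -1.3, 5], "dr": [0, 0, 9]}, {"travel": [-18, -1.8, 7], "dr": [0, 0, 12]}, {"travel": [-22.5, -2.3, 9], "dr": [0, 0, 15]}, {"travel": [-26, -2.7, 11], "dr": [0, 0, 16.6]}, {"travel": [-28, -2.9, 12.2], "dr": [0, 0, 16.6]}, {"travel": [-28, -2.9, 12.2], "dr": [0, 0, 16.6]}])

```text
t: 2.35
ee_pos: [618.5, -64.9, 281.8]
tcp_rot: [0.61, 0.792, -0.001, -0.0]
contact_force: [-0.7, 0.0, 0.7]
opening: -0.001
grip_force: 0.0
```

```bash
python3 -c "
from h import *
go(*rk(0,-85),74,YR)
t=grab('top');s=grab('side')
a=cv2.resize(t['frame'][150:270,190:350],None,fx=2.5,fy=2.5,interpolation=2);b=cv2.resize(s['frame'][130:250,210:370],None,fx=2.5,fy=2.5,interpolation=2)
cv2.imwrite('pics/c1.png',cv2.cvtColor(np.hstack([a,b]),cv2.COLOR_RGB2BGR))"
```

```text
travel [-1.11  0.18  3.44] dr [-0.1  0.  -0.1] t 2.35 tip [618.5 -64.9 108.4] F [-0.7  0.   0.7]
```

View pics/c1.png

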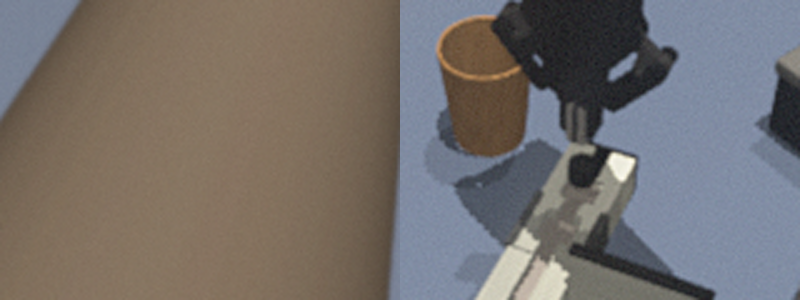

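Side view (right half): the shut fingertips at (583,130) hang just above the button (587,168); the top view is blocked by the arm.

>>> drive_tool(deltas=[{"travel": [-0.5, 0.1, 0.8], "dr": [0, 0, 0]}, {"travel": [-1, 0.2, 1.6], "dr": [0, 0, 0]}, {"travel": [-1.1, 0.2, 2.4], "dr": [0, 0, 0]}, {"travel": [-1.1, 0.2, 3], "dr": [0, 0, 0]}, {"travel": [-1.1, 0.2, 3.4], "dr": [0, 0, 0]}, {"travel": [-1.1, 0.2, 3.7], "dr": [0, 0, 0]}, {"travel": [-1.1, 0.2, 3.8], "dr": [0, 0, 0]}, {"travel": [-1.1, 0.2, 3.8], "dr": [0, 0, 0]}])

```text
t: 3.45
ee_pos: [623.5, -73.4, 244.8]
tcp_rot: [0.609, 0.793, 0.0, 0.0]
contact_force: [-0.4, 0.2, 0.1]
opening: 0.005
grip_force: 0.0
```

```bash
python3 -c "
from h import *
go(*rk(0,-85),63,YR)"
```

```text
travel [-0.17 -0.09  0.84] dr [0.  0.  0.1] t 3.45 tip [623.5 -73.4  71.4] F [-0.4  0.2  0.1]
```

>>> drive_tool(deltas=[{"travel": [0, 0, 0.1], "dr": [0, 0, 0]}, {"travel": [0, 0, 0.2], "dr": [0, 0, 0]}, {"travel": [0, 0, 0.35], "dr": [0, 0, 0]}, {"travel": [0, 0, 0.5], "dr": [0, 0, 0]}, {"travel": [0, 0, 0.6], "dr": [0, 0, 0]}, {"travel": [0, 0, 0.7], "dr": [0, 0, 0]}, {"travel": [0, 0, 0.8], "dr": [0, 0, 0]}, {"travel": [0, 0, 0.8], "dr": [0, 0, 0]}])

```text
t: 4.45
ee_pos: [623.6, -73.4, 236.8]
tcp_rot: [0.609, 0.793, 0.0, 0.0]
contact_force: [-0.4, -0.6, 4.5]
opening: -0.001
grip_force: 2.3
```

>>> drive_tool(deltas=[{"travel": [0, 0, 0.05], "dr": [0, 0, 0]}, {"travel": [0, 0, 0.1], "dr": [0, 0, 0]}, {"travel": [0, 0, 0.15], "dr": [0, 0, 0]}, {"travel": [0, 0, 0.2], "dr": [0, 0, 0]}, {"travel": [0, 0, 0.25], "dr": [0, 0, 0]}, {"travel": [0, 0, 0.25], "dr": [0, 0, 0]}, {"travel": [0, 0, 0.25], "dr": [0, 0, 0]}, {"travel": [0, 0, 0.25], "dr": [0, 0, 0]}])

```text
t: 5.45
ee_pos: [623.6, -73.5, 234.4]
tcp_rot: [0.609, 0.793, 0.0, 0.0]
contact_force: [-0.0, 0.5, 6.4]
opening: -0.003
grip_force: 2.9
```

>>> drive_tool(deltas=[{"travel": [0, 0, 0.04], "dr": [0, 0, 0]}, {"travel": [0.1, 0, 0.05], "dr": [0, 0, 0]}, {"travel": [0.3, 0, 0.05], "dr": [0, 0, 0]}, {"travel": [0.5, 0, 0.05], "dr": [0, 0, 0]}, {"travel": [0.7, 0, 0.05], "dr": [0, 0, 0]}, {"travel": [0.9, 0, 0.05], "dr": [0, 0, 0]}, {"travel": [1.1, 0, 0.05], "dr": [0, 0, 0]}, {"travel": [1.3, 0, 0.05], "dr": [0, 0, 0]}])

```text
t: 6.45
ee_pos: [620.3, -61.6, 234.3]
tcp_rot: [0.609, 0.793, -0.0, 0.001]
contact_force: [-1.3, -2.5, 8.1]
opening: -0.003
grip_force: 4.1
```

```bash
python3 -c "
from h import *
go(*rk(0,-72),70,YR)
s=grab('side')
b=cv2.resize(s['frame'][150:320,200:350],None,fx=3.5,fy=3.5,interpolation=2)
cv2.imwrite('pics/c2.png',cv2.cvtColor(b,cv2.COLOR_RGB2BGR))"
```

```text
travel [-0.09 -0.08 -0.91] dr [0.  0.1 0.1] t 6.45 tip [620.3 -61.6  60.9] F [-1.3 -2.5  8.1]
```

View pics/c2.png

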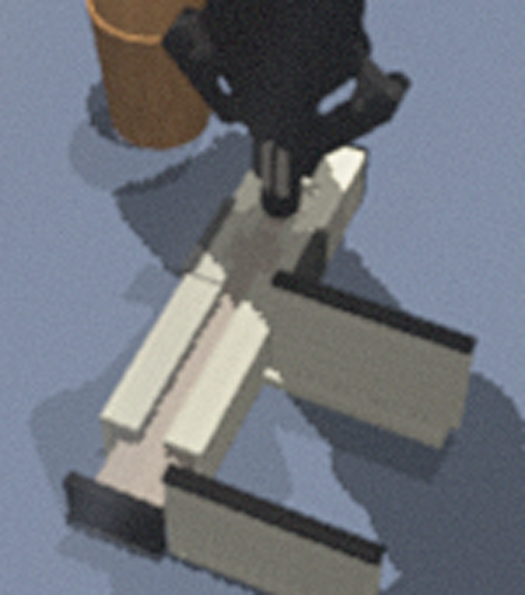

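The inner tube has moved: the button sits in the slot at (283,205), with the first hole exposed behind it at about (320,185).

>>> drive_tool(deltas=[{"travel": [0.2, 0, 0], "dr": [0, 0, 0]}, {"travel": [0.5, 0, 0], "dr": [0, 0, 0]}, {"travel": [0.8, 0, 0], "dr": [0, 0, 0]}, {"travel": [1.1, 0, 0], "dr": [0, 0, 0]}, {"travel": [1.3, 0, 0], "dr": [0, 0, 0]}, {"travel": [1.5, 0, 0], "dr": [0, 0, 0]}, {"travel": [1.5, 0, -0.1], "dr": [0, 0, 0]}, {"travel": [1.5, 0, -0.3], "dr": [0, 0, 0]}])

```text
t: 7.5
ee_pos: [616.3, -46.7, 236.8]
tcp_rot: [0.609, 0.793, -0.0, 0.0]
contact_force: [0.5, -0.5, 1.4]
opening: 0.003
grip_force: 0.3
```

>>> drive_tool(deltas=[{"travel": [0, 0, -0.5], "dr": [0, 0, 0]}, {"travel": [0, 0, -1.5], "dr": [0, 0, 0]}, {"travel": [-1.5, 0, -2], "dr": [0, 0, 0]}, {"travel": [-3.5, 0, -2], "dr": [0, 0, 0]}, {"travel": [-4.2, 0, -1.5], "dr": [0, 0, 0]}, {"travel": [-4.2, 0, -0.5], "dr": [0, 0, 0]}, {"travel": [-4.2, 0, 0.4], "dr": [0, 0, 0]}, {"travel": [-4.2, 0, 0.9], "dr": [0, 0, 0]}])

```text
t: 8.5
ee_pos: [626.7, -86.1, 226.4]
tcp_rot: [0.609, 0.793, -0.0, -0.001]
contact_force: [-0.5, 0.6, 0.3]
opening: 0.001
grip_force: 0.0
```

```bash
python3 -c "
from h import *
go(*rk(0,-85),52,YR)
s=grab('side')
b=cv2.resize(s['frame'][150:320,200:350],None,fx=3.5,fy=3.5,interpolation=2)
cv2.imwrite('pics/c3.png',cv2.cvtColor(b,cv2.COLOR_RGB2BGR))"
```

```text
travel [ 1.15 -0.07  0.1 ] dr [-0.1 -0.1  0.1] t 8.5 tip [626.7 -86.1  53. ] F [-0.5  0.6  0.3]
```

View pics/c3.png

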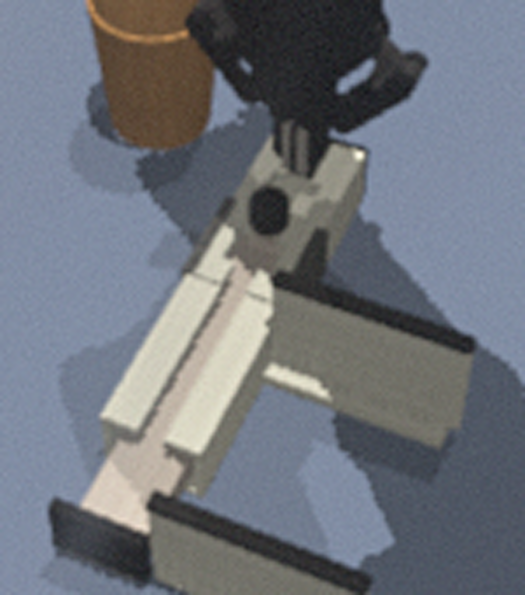

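The button (270,210) stays down between the holes by itself, and the fingers stand behind it at (298,165).

>>> drive_tool(deltas=[{"travel": [0.2, -0.1, 0.2], "dr": [0, 0, 0]}, {"travel": [0.6, -0.1, 0.2], "dr": [0, 0, 0]}, {"travel": [1.0, -0.1, 0.2], "dr": [0, 0, 0]}, {"travel": [1.3, -0.1, 0.2], "dr": [0, 0, 0]}, {"travel": [1.6, -0.1, 0.2], "dr": [0, 0, 0]}, {"travel": [1.9, -0.1, 0.2], "dr": [0, 0, 0]}, {"travel": [2.2, -0.1, 0.2], "dr": [0, 0, 0]}, {"travel": [2.5, -0.1, 0.2], "dr": [0, 0, 0]}])

```text
t: 9.55
ee_pos: [619.9, -64.7, 225.9]
tcp_rot: [0.61, 0.793, -0.001, 0.001]
contact_force: [1.6, -6.1, -1.9]
opening: -0.0
grip_force: 2.9
```

>>> drive_tool(deltas=[{"travel": [0.1, 0, 0], "dr": [0, 0, 0]}, {"travel": [0.2, 0, 0], "dr": [0, 0, 0]}, {"travel": [0.3, 0, 0], "dr": [0, 0, 0]}, {"travel": [0.4, 0, 0], "dr": [0, 0, 0]}, {"travel": [0.5, 0, 0], "dr": [0, 0, 0]}, {"travel": [0.55, 0, 0], "dr": [0, 0, 0]}, {"travel": [0.6, 0, 0], "dr": [0, 0, 0]}, {"travel": [0.6, 0, 0], "dr": [0, 0, 0]}])

```text
t: 10.55
ee_pos: [618.1, -56.6, 225.7]
tcp_rot: [0.609, 0.793, 0.0, -0.0]
contact_force: [0.5, -1.8, 1.0]
opening: -0.001
grip_force: 0.9
```

>>> drive_tool(deltas=[{"travel": [0.05, 0, 0], "dr": [0, 0, 0]}, {"travel": [0.1, 0, 0], "dr": [0, 0, 0]}, {"travel": [0.15, 0, 0], "dr": [0, 0, 0]}, {"travel": [0.2, 0, 0], "dr": [0, 0, 0]}, {"travel": [0.25, 0, 0], "dr": [0, 0, 0]}, {"travel": [0.3, 0, 0], "dr": [0, 0, 0]}, {"travel": [0.3, 0, 0], "dr": [0, 0, 0]}, {"travel": [0.3, 0, 0], "dr": [0, 0, 0]}])

```text
t: 11.55
ee_pos: [617.3, -54.3, 225.7]
tcp_rot: [0.609, 0.793, -0.0, -0.0]
contact_force: [-0.5, -0.8, 0.5]
opening: 0.002
grip_force: 0.0
```

```bash
python3 -c "
from h import *
go(*rk(0,-85),51,YR)
s=grab('side')
b=cv2.resize(s['frame'][150:320,200:350],None,fx=3.5,fy=3.5,interpolation=2)
cv2.imwrite('pics/c4.png',cv2.cvtColor(b,cv2.COLOR_RGB2BGR))"
```

```text
travel [-2.17  0.01  0.13] dr [-0.  -0.   0.1] t 11.55 tip [617.3 -54.3  52.3] F [-0.5 -0.8  0.5]
```

View pics/c4.png

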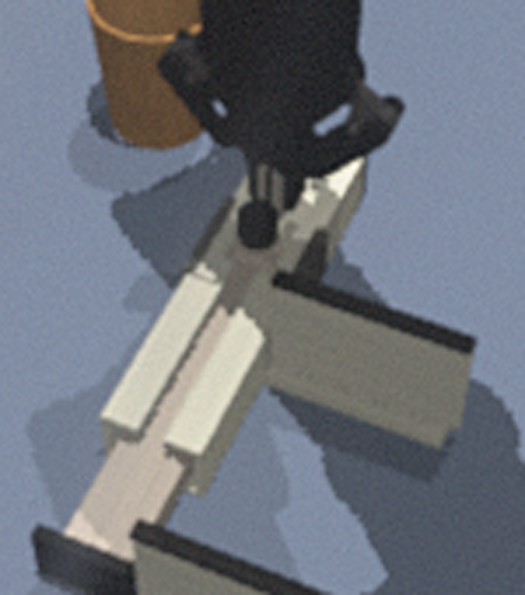

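The button is now at (258,222), with the hole around it and the fingers right behind it. I'll nudge on to feel for the lock.

>>> drive_tool(deltas=[{"travel": [0.03, 0, 0], "dr": [0, 0, 0]}, {"travel": [0.06, 0, 0], "dr": [0, 0, 0]}, {"travel": [0.1, 0, 0], "dr": [0, 0, 0]}, {"travel": [0.13, 0, 0], "dr": [0, 0, 0]}, {"travel": [0.16, 0, 0], "dr": [0, 0, 0]}, {"travel": [0.2, 0, 0], "dr": [0, 0, 0]}, {"travel": [0.2, 0, 0], "dr": [0, 0, 0]}, {"travel": [0.2, 0, 0], "dr": [0, 0, 0]}])

```text
t: 12.6
ee_pos: [616.8, -52.5, 225.7]
tcp_rot: [0.609, 0.793, 0.0, 0.0]
contact_force: [0.1, -2.7, 0.0]
opening: 0.0
grip_force: 0.8
```

>>> drive_tool(deltas=[{"travel": [0.03, 0, 0], "dr": [0, 0, 0]}, {"travel": [0.06, 0, 0], "dr": [0, 0, 0]}, {"travel": [0.1, 0, 0], "dr": [0, 0, 0]}, {"travel": [0.13, 0, 0], "dr": [0, 0, 0]}, {"travel": [0.16, 0, 0], "dr": [0, 0, 0]}, {"travel": [0.2, 0, 0], "dr": [0, 0, 0]}, {"travel": [0.2, 0, 0], "dr": [0, 0, 0]}, {"travel": [0.2, 0, 0], "dr": [0, 0, 0]}])

```text
t: 13.6
ee_pos: [616.3, -50.4, 225.7]
tcp_rot: [0.609, 0.793, 0.0, -0.0]
contact_force: [-0.6, -0.8, 0.5]
opening: 0.0
grip_force: 0.6
```

>>> drive_tool(deltas=[{"travel": [0.03, 0, 0], "dr": [0, 0, 0]}, {"travel": [0.06, 0, 0], "dr": [0, 0, 0]}, {"travel": [0.1, 0, 0], "dr": [0, 0, 0]}, {"travel": [0.13, 0, 0], "dr": [0, 0, 0]}, {"travel": [0.16, 0, 0], "dr": [0, 0, 0]}, {"travel": [0.2, 0, 0], "dr": [0, 0, 0]}, {"travel": [0.23, 0, 0], "dr": [0, 0, 0]}, {"travel": [0.26, 0, 0], "dr": [0, 0, 0]}])

```text
t: 14.6
ee_pos: [615.8, -48.8, 225.8]
tcp_rot: [0.609, 0.793, -0.0, 0.001]
contact_force: [0.8, -6.0, -0.3]
opening: -0.002
grip_force: 3.0
```

```bash
cat > b.py <<'E'
from h import *
s=grab('side')
g=cv2.cvtColor(s['frame'],cv2.COLOR_RGB2GRAY)
# sliding plate inner edge position & button extents
x0,y0,x1,y1=255,190,295,230
print('tip rack y',(arm.get_state()['ee_pos'][:2]-O)@d)
for pole in(44,46,48,50,52):
    print(pole,*[np.round(proj(s,[*rk(0,-85+pole),z]),1) for z in(63,69)],'rimtop -27:',np.round(proj(s,[*rk(-27,109+pole),81]),1),np.round(proj(s,[*rk(-131,109+pole),81]),1))
b=np.hstack([cv2.resize(s['frame'][190:240,245:305],None,fx=6,fy=6,interpolation=2),cv2.resize(s['frame'][285:335,235:295],None,fx=6,fy=6,interpolation=2)])
cv2.imwrite('pics/c5.png',cv2.cvtColor(b,cv2.COLOR_RGB2BGR))
E
python3 b.py
```

```text
tip rack y -57.64083629919825
44 [273.5 212.7] [273.5 210.6] rimtop -27: [236.7 299.2] [300.4 325.5]
46 [273.  213.5] [273.  211.3] rimtop -27: [236.  300.3] [299.9 326.7]
48 [272.6 214.3] [272.6 212.1] rimtop -27: [235.4 301.3] [299.3 327.8]
50 [272.1 215. ] [272.1 212.9] rimtop -27: [234.8 302.4] [298.8 329. ]
52 [271.7 215.8] [271.7 213.6] rimtop -27: [234.2 303.5] [298.3 330.2]
```

View pics/c5.png

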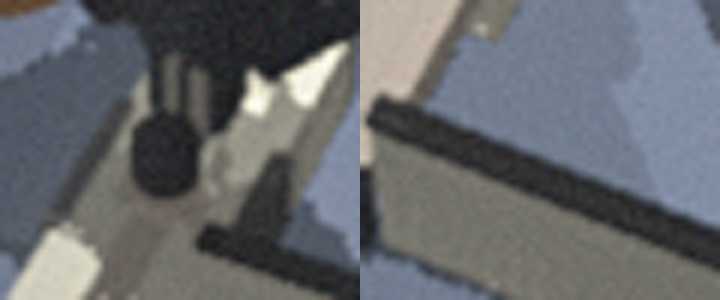

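>>> drive_tool(deltas=[{"travel": [0.03, 0, 0], "dr": [0, 0, 0]}, {"travel": [0.06, 0, 0], "dr": [0, 0, 0]}, {"travel": [0.08, 0, 0], "dr": [0, 0, 0]}, {"travel": [0.08, 0, 0], "dr": [0, 0, 0]}, {"travel": [0.08, 0, 0], "dr": [0, 0, 0]}, {"travel": [0.08, 0, 0], "dr": [0, 0, 0]}, {"travel": [0.08, 0, 0], "dr": [0, 0, 0]}, {"travel": [0.08, 0, 0], "dr": [0, 0, 0]}])

```text
t: 15.65
ee_pos: [615.6, -48.6, 225.8]
tcp_rot: [0.61, 0.793, -0.0, 0.001]
contact_force: [2.6, -6.2, -1.5]
opening: 0.001
grip_force: 3.5
```

```bash
python3 -c "
from h import *
print('tip rack y',(arm.get_state()['ee_pos'][:2]-O)@d,arm.get_state()['contact_force'])"
```

```text
tip rack y -57.385964901587826 [ 2.64673226 -6.19191433 -1.53781712]
```

Locked: a static 6.7 N with no motion exceeds the friction. I'll back off, rise and go to the tub.

>>> drive_tool(deltas=[{"travel": [-0.5, 0, 0], "dr": [0, 0, 0]}, {"travel": [-1.5, 0, 0], "dr": [0, 0, 0]}, {"travel": [-1.5, 0, -2], "dr": [0, 0, 0]}, {"travel": [-1.5, 0, -5], "dr": [0, 0, 0]}, {"travel": [-3, 0, -8], "dr": [0, 0, 0]}, {"travel": [-6, 0, -11], "dr": [0, 0, 0]}, {"travel": [-10, 0, -13], "dr": [0, 0, 0]}, {"travel": [-14, 0, -13], "dr": [0, 0, 0]}])

```text
t: 16.65
ee_pos: [652.4, -183.3, 359.7]
tcp_rot: [0.609, 0.793, 0.002, 0.002]
contact_force: [0.4, 0.1, -0.7]
opening: -0.004
grip_force: 0.0
```

```bash
python3 -c "
from h import *
go(527.5,-304,130,-12.)"
```

```text
travel [ -8.42 -15.21   5.57] dr [ 0.3  0.  27. ] t 16.65 tip [ 652.4 -183.3  186.3] F [ 0.4  0.1 -0.7]
```

>>> drive_tool(deltas=[{"travel": [-1, -2, 0], "dr": [0, 0, 5]}, {"travel": [-2.5, -5, 1], "dr": [0, 0, 10]}, {"travel": [-4, -8, 2], "dr": [0, 0, 16]}, {"travel": [-6, -12, 4], "dr": [0, 0, 22]}, {"travel": [-7.5, -14.5, 5.5], "dr": [0, 0, 26]}, {"travel": [-8.2, -15.2, 5.5], "dr": [0, 0, 27]}, {"travel": [-8.2, -15.2, 5.5], "dr": [0, 0, 27]}, {"travel": [-8.2, -15.2, 5.5], "dr": [0, 0, 27]}], jaw=0)

```text
t: 17.65
ee_pos: [527.5, -299.7, 301.3]
tcp_rot: [0.776, 0.63, 0.001, 0.0]
contact_force: [0.5, 0.8, 0.5]
opening: 1.004
grip_force: 0.0
```

```bash
python3 -c "
from h import *
go(527.5,-304,44,-12.)
t=grab('top');s=grab('side')
for n,c,r in(('t',t,30),('s',s,22)):
  g=cv2.cvtColor(c['frame'],cv2.COLOR_RGB2GRAY);p=proj(c,[*rk(0,-40),62]).astype(int);x,y=p-r
  m=(g[y:y+2*r,x:x+2*r]<45).astype(np.uint8);N,l,st,ce=cv2.connectedComponentsWithStats(m)
  print(n,p);
  for i in range(1,N):
    if st[i,4]>12: print(st[i],ce[i]+[x,y],'z66',((atz(c,*(ce[i]+[x,y]),66)[:2]-O)@np.c_[ex,d]).round(1))
a=cv2.resize(t['frame'][170:300,170:330],None,fx=2.5,fy=2.5,interpolation=2);b=cv2.resize(s['frame'][115:245,270:430],None,fx=2.5,fy=2.5,interpolation=2)
cv2.imwrite('pics/c6.png',cv2.cvtColor(np.hstack([a,b]),cv2.COLOR_RGB2BGR))
"
```

```text
travel [-0.43  0.07  8.39] dr [ 0.1 -0.   0.1] t 17.65 tip [ 527.5 -299.7  127.9] F [0.5 0.8 0.5]
t [281 211]
s [273 213]
[33  0  9  9 34] [288.20588235 194.64705882] z66 [ -7.6 -90.7]
```

View pics/c6.png

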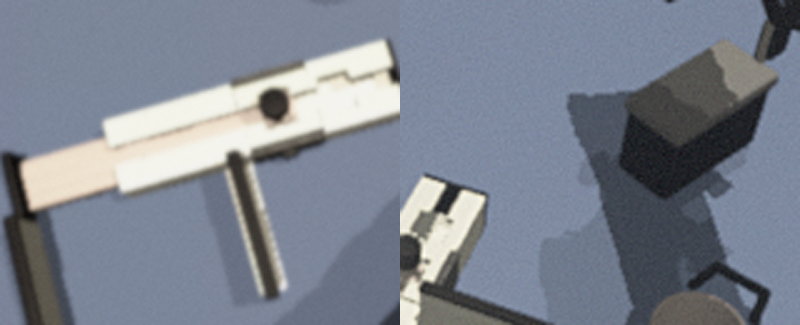

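Last crop: button in the saddle's hole at top pixel (279,211), with the inner tube drawn out; the sliding rim starts at about (179,256). The gripper is above the tub.

>>> drive_tool(deltas=[{"travel": [-0.4, 0, 1], "dr": [0, 0, 0]}, {"travel": [-0.4, 0, 2.5], "dr": [0, 0, 0]}, {"travel": [-0.4, 0, 4], "dr": [0, 0, 0]}, {"travel": [-0.4, 0, 5.5], "dr": [0, 0, 0]}, {"travel": [-0.4, 0, 7], "dr": [0, 0, 0]}, {"travel": [-0.4, 0, 8], "dr": [0, 0, 0]}, {"travel": [-0.4, 0, 8.4], "dr": [0, 0, 0]}, {"travel": [-0.4, 0, 8.4], "dr": [0, 0, 0]}])

```text
t: 18.75
ee_pos: [525.0, -304.8, 216.6]
tcp_rot: [0.778, 0.629, -0.0, -0.0]
contact_force: [-0.4, -0.2, 0.4]
opening: 1.0
grip_force: 0.0
```

```bash
python3 -c "
from h import *
go(527.5,-304,44,-12.)
t=grab('top')
f=lambda u,v,z:np.round((atz(t,u,v,z)[:2]-O)@np.c_[ex,d],1)
print('btn',f(279.2,211.2,66),'rim',f(178.8,256,81),'saddle',f(170+267/2.5,170+72/2.5,42),f(170+290/2.5,170+139/2.5,42))
# sliding rim: dark pixels
g=cv2.cvtColor(t['frame'],cv2.COLOR_RGB2GRAY)
for z,y in((81,109+46),(81,0)):
  for x in(-40,-80,-120):
    u=[int(g[tuple(np.round(proj(t,[*rk(x,y+k),z])).astype(int)[::-1])]) for k in range(-16,17,2)];print(y,x,u)
"
```

```text
travel [ 0.13  0.23 -0.08] dr [-0.   0.  -0.1] t 18.75 tip [ 525.  -304.8   43.2] F [-0.4 -0.2  0.4]
btn [  0.1 -36.5] rim [-30.7 147.4] saddle [ 28.6 -39.1] [-24.  -41.8]
155 -40 [80, 86, 88, 94, 92, 84, 67, 49, 45, 41, 46, 71, 102, 117, 126, 133, 136]
155 -80 [86, 85, 91, 93, 90, 78, 57, 49, 49, 49, 44, 82, 110, 122, 128, 134, 134]
155 -120 [83, 88, 87, 90, 86, 80, 64, 55, 54, 52, 46, 71, 98, 126, 128, 136, 133]
0 -40 [98, 104, 138, 202, 174, 131, 97, 63, 53, 64, 113, 161, 171, 129, 112, 116, 113]
0 -80 [135, 140, 151, 172, 155, 134, 89, 58, 58, 60, 153, 190, 164, 121, 117, 115, 115]
0 -120 [139, 142, 175, 216, 195, 153, 65, 58, 59, 71, 121, 179, 135, 118, 116, 115, 115]
```

>>> drive_tool(deltas=[{"travel": [0.1, 0.2, 0], "dr": [0, 0, 0]}, {"travel": [0.1, 0.2, 0], "dr": [0, 0, 0]}, {"travel": [0.1, 0.2, 0], "dr": [0, 0, 0]}, {"travel": [0.1, 0.2, 0], "dr": [0, 0, 0]}, {"travel": [0.1, 0.2, 0], "dr": [0, 0, 0]}, {"travel": [0.1, 0.2, 0], "dr": [0, 0, 0]}, {"travel": [0.1, 0.2, 0], "dr": [0, 0, 0]}, {"travel": [0.1, 0.2, 0], "dr": [0, 0, 0]}], jaw=1, newtons=40)

```text
t: 19.8
ee_pos: [527.8, -304.2, 217.3]
tcp_rot: [0.777, 0.629, 0.001, 0.001]
contact_force: [1.7, 1.3, 5.3]
opening: 0.694
grip_force: 44.6
```

>>> drive_tool(deltas=[{"travel": [0, 0, -0.5], "dr": [0, 0, 0]}, {"travel": [0, 0, -1.5], "dr": [0, 0, 0]}, {"travel": [0, 0, -3.5], "dr": [0, 0, 0]}, {"travel": [0, 0, -6], "dr": [0, 0, 0]}, {"travel": [0, 0, -8.5], "dr": [0, 0, 0]}, {"travel": [0, 0, -11], "dr": [0, 0, 0]}, {"travel": [0, 0, -12], "dr": [0, 0, 0]}, {"travel": [0, 0, -12], "dr": [0, 0, 0]}])

```text
t: 20.8
ee_pos: [527.1, -304.3, 337.5]
tcp_rot: [0.777, 0.629, 0.0, 0.001]
contact_force: [-0.5, 0.4, -2.7]
opening: 0.7
grip_force: 43.8
```

```bash
python3 -c "
from h import *
print(rk(-75,77.5));go(*rk(-75,77.5),164,YR)
s=grab('side');P=[]
h=cv2.cvtColor(s['frame'],cv2.COLOR_RGB2HSV)
p=proj(s,[527,-304,190]);print(p)
cv2.imwrite('pics/lift.png',cv2.cvtColor(s['frame'],cv2.COLOR_RGB2BGR))
"
```

```text
[508.92946  62.65022]
travel [35.5  -9.45 -0.  ] dr [  0.1   0.  -26.9] t 20.8 tip [ 527.1 -304.3  164.1] F [-0.5  0.4 -2.7]
[403.44957362 103.10526202]
```

>>> drive_tool(deltas=[{"travel": [1.5, -0.4, 0], "dr": [0, 0, -1]}, {"travel": [4.5, -1.2, 0], "dr": [0, 0, -4]}, {"travel": [8.5, -2.3, 0], "dr": [0, 0, -8]}, {"travel": [13, -3.5, 0], "dr": [0, 0, -12]}, {"travel": [17.5, -4.7, 0], "dr": [0, 0, -16]}, {"travel": [22, -5.9, 0], "dr": [0, 0, -20]}, {"travel": [26, -7, 0], "dr": [0, 0, -24]}, {"travel": [28, -7.5, 0], "dr": [0, 0, -26.9]}])

```text
t: 21.85
ee_pos: [511.5, -11.4, 335.9]
tcp_rot: [0.607, 0.795, -0.0, -0.001]
contact_force: [0.1, -0.5, -2.8]
opening: 0.697
grip_force: 43.7
```

```bash
python3 -c "
from h import *
go(*rk(-75,77.5),164,YR)"
```

```text
travel [ 7.21  1.7  -0.14] dr [-0.1 -0.1  0.4] t 21.85 tip [511.5 -11.4 162.5] F [ 0.1 -0.5 -2.8]
```

>>> drive_tool(deltas=[{"travel": [1.5, 0.4, 0], "dr": [0, 0, 0]}, {"travel": [3.5, 0.9, 0], "dr": [0, 0, 0]}, {"travel": [5.3, 1.3, 0], "dr": [0, 0, 0]}, {"travel": [6.3, 1.5, 0], "dr": [0, 0, 0]}, {"travel": [6.8, 1.7, 0], "dr": [0, 0, 0]}, {"travel": [6.8, 1.7, 0], "dr": [0, 0, 0]}, {"travel": [6.8, 1.7, 0], "dr": [0, 0, 0]}, {"travel": [6.8, 1.7, 0], "dr": [0, 0, 0]}])

```text
t: 22.85
ee_pos: [511.3, 54.8, 336.7]
tcp_rot: [0.61, 0.792, -0.0, 0.0]
contact_force: [-0.5, 0.1, -2.7]
opening: 0.697
grip_force: 43.7
```

```bash
python3 -c "
from h import *
go(*rk(-75,77.5),45,YR)
s=grab('side')
g=cv2.cvtColor(s['frame'],cv2.COLOR_RGB2GRAY)
# expected tub bottom corners, bottom at z~119
b=arm.get_state()['ee_pos'][2]-217.3
for y in(17.5,137.5):
  for x in(-105,-45): print('x',x,'y',y,np.round(proj(s,[*rk(x,y),b]),0),np.round(proj(s,[*rk(x,y),b+80]),0))
# profile along tub's near bottom-long edge direction at z=b+40: face x=-105 (robot side) and end y=137.5
f=lambda x,y,z:int(g[tuple(np.round(proj(s,[*rk(x,y),z])).astype(int)[::-1])])
for z in(b+15,b+40): print('end y profile on x=-105 face',[(k,f(-105,k,z)) for k in list(range(2,36,3))+list(range(122,156,3))])
"
```

```text
travel [ 0.82 -0.03 11.83] dr [ 0.   0.  -0.1] t 22.85 tip [511.3  54.8 163.3] F [-0.5  0.1 -2.7]
x -105 y 17.5 [319. 236.] [323. 202.]
x -45 y 17.5 [284. 224.] [285. 190.]
x -105 y 137.5 [289. 297.] [291. 265.]
x -45 y 137.5 [251. 282.] [249. 249.]
end y profile on x=-105 face [(2, 37), (5, 39), (8, 31), (11, 38), (14, 35), (17, 53), (20, 40), (23, 38), (26, 33), (29, 32), (32, 32), (35, 31), (122, 87), (125, 67), (128, 86), (131, 74), (134, 71), (137, 71), (140, 73), (143, 72), (146, 67), (149, 73), (152, 75), (155, 65)]
end y profile on x=-105 face [(2, 150), (5, 147), (8, 130), (11, 52), (14, 40), (17, 43), (20, 38), (23, 42), (26, 41), (29, 35), (32, 38), (35, 44), (122, 37), (125, 27), (128, 41), (131, 34), (134, 31), (137, 34), (140, 29), (143, 32), (146, 46), (149, 76), (152, 75), (155, 71)]
```

```bash
python3 -c "
from h import *
s=grab('side');b=arm.get_state()['ee_pos'][2]-217.3
f=lambda x,y,z:tuple(int(v) for v in s['frame'][tuple(np.round(proj(s,[*rk(x,y),z])).astype(int)[::-1])])
c=(arm.get_state()['ee_pos'][:2]-O)@d;print('tcp y',c,b)
for x in(-95,-75,-55):
  print(x,'+y',[(k,f(x,k,b+80)) for k in range(118,146,3)]);print(x,'-y',[(k,f(x,k,b+80)) for k in range(-6,24,3)])
for y in(c+50,c+45): print('x',[(k,f(k,y,b+80)) for k in range(-118,-26,4)])
"
```

```text
tcp y 69.49838749619184 119.42874309749203
-95 +y [(118, (133, 128, 120)), (121, (125, 123, 116)), (124, (134, 128, 123)), (127, (127, 122, 117)), (130, (104, 100, 93)), (133, (77, 77, 72)), (136, (54, 52, 49)), (139, (32, 33, 36)), (142, (30, 28, 29)), (145, (37, 39, 41))]
-95 -y [(-6, (36, 35, 36)), (-3, (72, 70, 65)), (0, (86, 82, 77)), (3, (49, 48, 50)), (6, (37, 35, 41)), (9, (31, 27, 32)), (12, (39, 43, 43)), (15, (35, 41, 46)), (18, (36, 37, 43)), (21, (27, 30, 33))]
-75 +y [(118, (130, 126, 119)), (121, (131, 125, 118)), (124, (132, 127, 121)), (127, (127, 124, 113)), (130, (97, 95, 91)), (133, (74, 71, 70)), (136, (69, 69, 66)), (139, (33, 32, 32)), (142, (33, 35, 38)), (145, (34, 35, 38))]
-75 -y [(-6, (35, 38, 36)), (-3, (35, 33, 34)), (0, (31, 32, 33)), (3, (35, 40, 41)), (6, (28, 29, 31)), (9, (34, 35, 39)), (12, (31, 30, 34)), (15, (29, 29, 33)), (18, (34, 37, 39)), (21, (39, 37, 41))]
-55 +y [(118, (129, 126, 116)), (121, (125, 123, 115)), (124, (133, 129, 124)), (127, (129, 127, 122)), (130, (96, 92, 89)), (133, (79, 78, 76)), (136, (83, 81, 79)), (139, (130, 126, 117
[... 651 characters left out ...]
, 123)), (-50, (127, 126, 118)), (-46, (120, 120, 113)), (-42, (195, 193, 176)), (-38, (234, 233, 221)), (-34, (236, 233, 219)), (-30, (131, 143, 164))]
x [(-118, (79, 80, 73)), (-114, (35, 31, 32)), (-110, (23, 29, 27)), (-106, (83, 75, 78)), (-102, (130, 125, 119)), (-98, (128, 124, 117)), (-94, (126, 120, 116)), (-90, (128, 125, 118)), (-86, (130, 125, 118)), (-82, (130, 125, 117)), (-78, (132, 127, 118)), (-74, (130, 127, 119)), (-70, (125, 120, 114)), (-66, (130, 128, 119)), (-62, (135, 131, 124)), (-58, (126, 123, 115)), (-54, (127, 123, 118)), (-50, (128, 125, 120)), (-46, (142, 142, 134)), (-42, (154, 152, 141)), (-38, (235, 234, 222)), (-34, (198, 200, 195)), (-30, (131, 143, 166))]
```

Lid edge lies at 129.5 mm with the TCP at 69.5 mm, so the tub is centred and square in the grip.

>>> drive_tool(deltas=[{"travel": [0.4, 0, 0], "dr": [0, 0, 0]}, {"travel": [0.8, 0, 0.5], "dr": [0, 0, 0]}, {"travel": [0.8, 0, 1.5], "dr": [0, 0, 0]}, {"travel": [0.8, 0, 2.5], "dr": [0, 0, 0]}, {"travel": [0.8, 0, 3], "dr": [0, 0, 0]}, {"travel": [0.8, 0, 3], "dr": [0, 0, 0]}, {"travel": [0.8, 0, 3], "dr": [0, 0, 0]}, {"travel": [0.8, 0, 3], "dr": [0, 0, 0]}])

```text
t: 23.95
ee_pos: [509.4, 63.1, 307.0]
tcp_rot: [0.61, 0.792, 0.0, 0.0]
contact_force: [-0.5, -0.1, -2.0]
opening: 0.698
grip_force: 43.7
```

```bash
python3 -c "
from h import *
go(*rk(-75,77.5),45,YR)"
```

```text
travel [-0.03 -0.06  8.86] dr [ 0. -0. -0.] t 23.95 tip [509.4  63.1 133.6] F [-0.5 -0.1 -2. ]
```

>>> drive_tool(deltas=[{"travel": [0, 0, 1], "dr": [0, 0, 0]}, {"travel": [0, 0, 2.2], "dr": [0, 0, 0]}, {"travel": [0, 0, 3.5], "dr": [0, 0, 0]}, {"travel": [0, 0, 4.8], "dr": [0, 0, 0]}, {"travel": [0, 0, 6], "dr": [0, 0, 0]}, {"travel": [0, 0, 7], "dr": [0, 0, 0]}, {"travel": [0, 0, 7.8], "dr": [0, 0, 0]}, {"travel": [0, 0, 8], "dr": [0, 0, 0]}])

```text
t: 24.95
ee_pos: [509.1, 63.1, 226.2]
tcp_rot: [0.61, 0.792, -0.0, -0.0]
contact_force: [0.4, 0.0, -2.5]
opening: 0.696
grip_force: 43.7
```

>>> drive_tool(deltas=[{"travel": [0, 0, 0.2], "dr": [0, 0, 0]}, {"travel": [0, 0, 0.4], "dr": [0, 0, 0]}, {"travel": [0, 0, 0.6], "dr": [0, 0, 0]}, {"travel": [0, 0, 0.8], "dr": [0, 0, 0]}, {"travel": [0, 0, 0.9], "dr": [0, 0, 0]}, {"travel": [0, 0, 0.9], "dr": [0, 0, 0]}, {"travel": [0, 0, 0.9], "dr": [0, 0, 0]}, {"travel": [0, 0, 0.9], "dr": [0, 0, 0]}])

```text
t: 25.95
ee_pos: [509.3, 63.1, 217.7]
tcp_rot: [0.61, 0.793, 0.0, 0.0]
contact_force: [-0.3, 0.3, -2.0]
opening: 0.696
grip_force: 43.7
```

>>> drive_tool(deltas=[{"travel": [0, 0, 0.05], "dr": [0, 0, 0]}, {"travel": [0, 0, 0.08], "dr": [0, 0, 0]}, {"travel": [0, 0, 0.12], "dr": [0, 0, 0]}, {"travel": [0, 0, 0.12], "dr": [0, 0, 0]}, {"travel": [0, 0, 0.12], "dr": [0, 0, 0]}, {"travel": [0, 0, 0.12], "dr": [0, 0, 0]}, {"travel": [0, 0, 0.12], "dr": [0, 0, 0]}, {"travel": [0, 0, 0.12], "dr": [0, 0, 0]}])

```text
t: 26.95
ee_pos: [509.3, 63.0, 217.3]
tcp_rot: [0.61, 0.792, 0.0, -0.0]
contact_force: [-3.6, -0.6, 8.6]
opening: 0.694
grip_force: 45.2
```

>>> drive_tool(deltas=[{"travel": [0, 0, -0.05], "dr": [0, 0, 0]}, {"travel": [0, 0, -0.05], "dr": [0, 0, 0]}, {"travel": [0, 0, -0.05], "dr": [0, 0, 0]}, {"travel": [0, 0, -0.05], "dr": [0, 0, 0]}, {"travel": [0, 0, -0.05], "dr": [0, 0, 0]}, {"travel": [0, 0, -0.05], "dr": [0, 0, 0]}, {"travel": [0, 0, -0.05], "dr": [0, 0, 0]}, {"travel": [0, 0, -0.05], "dr": [0, 0, 0]}], jaw=0.1)

```text
t: 27.95
ee_pos: [509.2, 63.1, 217.0]
tcp_rot: [0.61, 0.793, -0.0, -0.0]
contact_force: [-0.4, 0.5, 0.5]
opening: 0.901
grip_force: 0.0
```

>>> drive_tool(deltas=[{"travel": [0, 0, -0.5], "dr": [0, 0, 0]}, {"travel": [0, 0, -1.5], "dr": [0, 0, 0]}, {"travel": [0, 0, -3], "dr": [0, 0, 0]}, {"travel": [0, 0, -5], "dr": [0, 0, 0]}, {"travel": [0, 0, -8], "dr": [0, 0, 0]}, {"travel": [0, 0, -12], "dr": [0, 0, 0]}, {"travel": [0, 0, -16], "dr": [0, 0, 0]}, {"travel": [0, 0, -20], "dr": [0, 0, 0]}])

```text
t: 28.95
ee_pos: [508.9, 62.8, 419.4]
tcp_rot: [0.61, 0.792, 0.001, 0.0]
contact_force: [0.4, 0.2, -0.6]
opening: 0.9
grip_force: 0.0
```

>>> drive_tool(deltas=[{"travel": [4, 0, 0], "dr": [0, 0, 0]}, {"travel": [8, 0, 0], "dr": [0, 0, 0]}, {"travel": [12, 0, 0], "dr": [0, 0, 0]}, {"travel": [16, 0, 0], "dr": [0, 0, 0]}, {"travel": [20, 0, 0], "dr": [0, 0, 0]}, {"travel": [24, 0, 0], "dr": [0, 0, 0]}, {"travel": [28, 0, 0], "dr": [0, 0, 0]}, {"travel": [30, 0, 0], "dr": [0, 0, 0]}])

```text
t: 29.95
ee_pos: [431.4, 355.0, 417.9]
tcp_rot: [0.609, 0.793, 0.001, -0.0]
contact_force: [0.2, -0.3, -0.2]
opening: 0.899
grip_force: 0.0
```

```bash
cat > v.py <<'E'
from h import *
s=grab('side','e_side.png');t=grab('top','e_top.png');print(arm.get_state()['t'])
for n,c in(('s',s),('t',t)):
  f=lambda x,y,z:int(c['frame'][tuple(np.round(proj(c,[*rk(x,y),z])).astype(int)[::-1])].mean())
  for x in(-95,-75,-55):
    print(n,x,'+y',[(k,f(x,k,80)) for k in range(124,172,3)]);print('-y',[(k,f(x,k,80)) for k in range(-12,33,3)])
  for y in(30,120): print(n,'x at',y,[(k,f(k,y,80)) for k in range(-118,-30,4)])
  g=c['frame'].mean(2);p=proj(c,[*rk(0,-39),64]);x,y=(p-14).astype(int)
  m=(g[y:y+28,x:x+28]<45).astype(np.uint8);N,l,st,ce=cv2.connectedComponentsWithStats(m)
  for i in range(1,N):
    if st[i,4]>12: print(n,'dark',st[i],ce[i]+[x,y],((atz(c,*(ce[i]+[x,y]),60)[:2]-O)@np.c_[ex,d]).round(1))
E
python3 v.py
```

```text
30.05
s -95 +y [(124, 165), (127, 167), (130, 163), (133, 167), (136, 152), (139, 97), (142, 85), (145, 49), (148, 52), (151, 49), (154, 65), (157, 74), (160, 73), (163, 103), (166, 133), (169, 126)]
-y [(-12, 166), (-9, 170), (-6, 171), (-3, 70), (0, 72), (3, 71), (6, 84), (9, 132), (12, 132), (15, 129), (18, 132), (21, 157), (24, 161), (27, 164), (30, 163)]
s -75 +y [(124, 161), (127, 166), (130, 161), (133, 165), (136, 152), (139, 90), (142, 82), (145, 48), (148, 49), (151, 47), (154, 64), (157, 67), (160, 64), (163, 103), (166, 132), (169, 129)]
-y [(-12, 169), (-9, 166), (-6, 170), (-3, 89), (0, 66), (3, 71), (6, 84), (9, 132), (12, 133), (15, 134), (18, 130), (21, 156), (24, 163), (27, 161), (30, 163)]
s -55 +y [(124, 161), (127, 162), (130, 159), (133, 166), (136, 158), (139, 97), (142, 83), (145, 71), (148, 150), (151, 171), (154, 68), (157, 70), (160, 61), (163, 103), (166, 130), (169, 125)]
-y [(-12, 168), (-9, 169), (-6, 142), (-3, 87), (0, 68), (3, 68), (6, 67), (9, 125), (12, 135), (15, 132), (18, 128), (21, 159), (24, 164), (27, 160), (30, 165)]
s x at 30 [(-118, 129), 
[... 1516 characters left out ...]
, (12, 69), (15, 52), (18, 79), (21, 132), (24, 142), (27, 143), (30, 142)]
t x at 30 [(-118, 127), (-114, 128), (-110, 124), (-106, 95), (-102, 117), (-98, 154), (-94, 152), (-90, 151), (-86, 153), (-82, 150), (-78, 148), (-74, 148), (-70, 148), (-66, 147), (-62, 145), (-58, 143), (-54, 142), (-50, 139), (-46, 127), (-42, 121), (-38, 95), (-34, 133)]
t x at 120 [(-118, 126), (-114, 126), (-110, 126), (-106, 110), (-102, 115), (-98, 142), (-94, 143), (-90, 141), (-86, 144), (-82, 142), (-78, 141), (-74, 140), (-70, 139), (-66, 138), (-62, 139), (-58, 137), (-54, 136), (-50, 134), (-46, 119), (-42, 124), (-38, 127), (-34, 122)]
t dark [ 9 10  7  6 24] [277.91666667 208.70833333] [  6.3 -35.7]
```

Run:
```python
from h import *
s=grab('side');t=grab('top')
def cap(c,im,y,z=60):
  g=cv2.cvtColor(cv2.imread('pics/'+im),cv2.COLOR_BGR2GRAY);p=proj(c,[*rk(0,y),z]);a,b=(p-11).astype(int)
  m=(g[b:b+23,a:a+23]<70).astype(np.uint8);N,l,st,ce=cv2.connectedComponentsWithStats(m);i=1+np.argmax(st[1:,4]);return ce[i]+[a,b],st[i]
for nm,y,ims in(('start',-85,('side0.png','top0.png')),('end',-39,('e_side.png','e_top.png'))):
  (ps,a),(pt,b)=cap(s,ims[0],y),cap(t,ims[1],y)
  o1,d1=ray(s,*ps);o2,d2=ray(t,*pt);k=np.linalg.lstsq(np.c_[d1,-d2],o2-o1,rcond=None)[0]
  q=(o1+k[0]*d1+o2+k[1]*d2)/2;print(nm,a,b,'rack',(q[:2]-O)@ex,(q[:2]-O)@d,'z',q[2],'miss',np.linalg.norm(o1+k[0]*d1-o2-k[1]*d2))
```

```text
start [  6   2  17  17 163] [ 5  6 11 11 94] rack -1.4729764794576523 -83.20446959097393 z 66.24612061707529 miss 3.7617944566518733
end [ 7 13  8  7 29] [ 5  6 11 12 97] rack 1.0313478314487876 -37.272403965870105 z 48.93566317970118 miss 4.4921813523604035
```

Run:
```python
from h import *
g=cv2.cvtColor(cv2.imread('pics/e_side.png'),cv2.COLOR_BGR2GRAY)
print(g[198:232,260:290:1]//10)
```

```text
[[16 15 16 ...  4  4  7]
 [16 16 16 ...  5  5 13]
 [16 16 16 ... 13 10 18]
 ...
 [23 24 25 ...  7  6  6]
 [21 20 23 ...  7  6  6]
 [24 23 23 ...  7  7  7]]
```

Run:
```python
from h import *
for im,y0,x0 in(('e_side.png',198,260),('side0.png',184,272)):
  g=cv2.cvtColor(cv2.imread('pics/'+im),cv2.COLOR_BGR2GRAY)
  print(im)
  for r in g[y0:y0+30,x0:x0+28]//26: print(''.join(str(v) for v in r))
```

```text
e_side.png
6666666666789999999999852111
6666666666899999997788742222
6666666667999999985555554675
6666666668999999964555556998
6666666679999999854555557999
6666666689999998545555568999
6666666899999997445555579999
6666667999999985455555689999
6666556999999974455555799999
6666545899999975555555799999
6665446999887778855568999999
6665457996543347655568999999
6554468853222223368769999999
6554588533332222258989999999
5545799423332222237999999999
5446999323333322236999999999
5458998323333322226999999999
4469999323323332227999999999
4589999322333332228999999999
5799999322232222228999999999
6999998322222222236889999999
7999996322222222226756999998
9999984322222222247877999996
9999855642222222369999999985
9999645643322233479999999964
9999766544434344467899999844
9999987544444444456899999644
9999997545544466557999998544
9999986545545688757999996444
9999975445545799877667884443
side0.png
4454444433444444454544444444
4444445532333444454444444444
4444456776422333444444444444
4444457888776432334444544444
4444578888888776312334444544
4444688888888887311112233445
4445788888788886311111233233
4456888765456664111112576543
4457886432222332111113788876
4578874111111111111125888888
4688862112121111111146888888
5788752121211211111258888888
6888742122211122112578888888
7888731122212221114788888888
8888741112122111125888888888
8888741112111111137888888888
8888741111111111258888888888
8888731111111112478888888888
8888632111111113567888888887
8886432211111124544688888885
8875333221111236766788888864
8864333322322335767888888753
8753443333333334457888888643
8754454333333333468888888533
8876544434555554578888887433
8887533334555654688888875333
8886433333445555888888864333
8864333333467667888888743343
8754433334688888888888643333
8644555435888888888887433434
```

```bash
python3 -c "
from plant import arm
print(arm.finish_job())"
```

```text
the job is handed in; nothing more can be done
None
```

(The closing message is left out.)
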